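# Lock a guitar neck blank onto its carving cradle with a T-key

## Task

Lock the guitar neck blank onto its sloping carving cradle: take the T-key out of its rack, pass its T-head through the upper of the two headstock slots (the one farther from the robot) until the collar sits on the headstock, then turn the key a quarter turn, either way, so that the T-head lies square across the slot beneath the board. Let go and leave the key locked there; do not disturb the glue jar, the sanding block or the hammer.

Things in the scene. Friction and masses are not known exactly. Their poses are not given: they have to be found in the camera images.
- key: T-key, 111 mm long, 0.2 kg, standing upright in its rack. Origin: centre of the T-head's underside; z up the shaft to the handle; y along the T-head and along the handle bar (parallel). Steel round shaft 12 dia., z 12 to 49 mm; round collar 36 dia., z 49 to 55; round stem 14 dia., z 55 to 87. The same after a half turn about z.
- key_bar (a point): Centre of the key's light wooden handle bar, 99 mm up the key's z from its origin. The bar is 84 long (key y) x 18 wide (key x) x 24 mm tall; pinch it here across its 18 mm width.
- key_head (a point): Centre of the key's steel T-head, 6 mm up the key's z from its origin. The T-head is 46 long (key y) x 12 wide (key x) x 12 mm tall.
- rack: Light wooden block 80 (x) x 100 (y) x 56 mm tall, fixed, with one upright pocket 18 (x) x 56 (y) mm right through its centre. The T-head hangs in the pocket, key y along rack y, and the collar rests on top, so the key's origin is 7 mm above the bench; lift it 60 mm to clear. Origin: centre of the underside.
- board: Plywood board of the fixed cradle, sloping 30 degrees, facing up and to the robot, with the dark neck blank lying on it (on dowels, cannot move). Origin: centre of the upper slot's mouth in the headstock's top face, 150 mm above the bench. z: square out of the face, 30 degrees from vertical; x: up the slope, away from the robot; y: along the slots, level, to the head's free end.
- slot (a point): The upper slot's mouth (same point as the board's origin). Slot 18 mm (x) by 58 mm (y), straight along board z through headstock (20 mm) and board (14 mm), 34 mm in all. Beneath is 40 mm or more of free space to turn the T-head. With the collar seated the key's origin is at board z = -49 mm, with 3 mm of play between T-head and board.
- lower_slot (a point): Mouth of the other headstock slot, same size, 36 mm down the slope (board x = -36 mm) from the upper one. It is blind, closed by the board: not used. Headstock: board x -59 to 23, y -60 to 70 mm; then the neck (60 wide) to y = -370 and a heel block to y = -430, 55 mm above the face. Board: x -90 to 100, y -480 to 85; a ledge on its lower edge rises 2 mm above the headstock's face.
- glue_jar: White glue jar with black cap, 68 mm dia., 80 mm tall, near the rack. Origin: centre of the underside. Leave alone.
- sanding_block: Cork sanding block 70 x 110 x 32 mm, in front of the cradle. Origin: centre of the underside. Leave alone.
- hammer: Hammer 200 mm long lying across the bench between robot and cradle, its head to the right. Origin: about the middle of its length. Leave alone.
Things that resemble listed ones, but are neither listed nor needed, are in the scene too. Leave any green or yellow look-alike of the key alone.

How it is judged:
By the outcome, as a careful person would: the job done as asked, in the order asked, and still so for the second after the job is handed in, with the robot touching nothing.
It also fails if it takes over 48 s, if anything falls off the work surface, if the arm or the gripper's body presses on something with over 40 N, if the wrist force passes 120 N, or if a joint passes its speed limit or range.

## Robot

A 6-joint arm with a two-finger parallel gripper is mounted at the origin on the work surface. World frame = base frame: x ahead of the robot, y to its left, z up, the work surface at z = 0. Lengths are in m, angles in rad, forces in N, time in s.
With the tool pointing down it reaches from about 0.425 to 0.95 m from the base axis. Payload 3.5 kg.
Tool frame: the origin (TCP) lies between the finger pads; the fingertips stand 19 mm ahead of it and the grasp point (between the pads) is the TCP (ctrl.nose_length is the distance from the TCP to the fingertips, in m); z points along the fingers, y is the line along which they close (so a half turn about z gives the same grasp; the last joint's range is limited). The gripper opens to 85 mm and grips with 20 to 120 N. Pads are 22 mm wide; open, the fingers measure 114 mm over their backs; the gripper's body (76 mm by 85 mm) begins 54 mm behind the grasp point. The pads swing forward as they close: fully open they stand 13 mm farther back than shut.
Start: joints at [-1.284, 0.286, 1.577, -0, 1.279, -0.15], TCP at [0.286, -0.612, 0.25] pointing down, gripper open.
Joint ranges: [-2.77, 2.77], [-0.9, 2.22], [0.21, 2.48], [-1.53, 4.67], [0.24, 2.81], [-2.84, 2.84]. Speed limits (rad/s): [2.79, 2.79, 3.14, 3.14, 3.14, 3.14].

## Interface

Orientations are given as a unit quaternion [x, y, z, w].
In Python, from plant import ctrl gives the robot as it stands.
- The arm moves only by the tool apply_moves, never from a script. Its argument "series" is a list of rows, each a list of 6 numbers: the shift along the world's x, y, z scaled (see below), then the turn, a rotation vector about the world's x, y, z scaled (see below). A call has 1 to 20 rows; each row is the pose to reach, as a shift and turn from the pose commanded when the call began; what a row does not reach only later rows make up. The controller multiplies each number of a shift by 0.8 m and each number of a turn by 45 degrees. A row lasts 1/8 s, in which the tool goes at most 62.5 mm and 10.7 degrees, less where a joint would pass 70% of its speed; a pose out of reach is approached as far as the arm can. A call with a number of a shift or a turn outside -1 to 1 is refused whole. A call with a gripper value outside its range is refused whole. "jaw" is the opening, from 0 (shut) to 1 (fully open), set as the call begins (left out, the last holds). The fingers move at their own pace and stop on an object; "squeeze" is the grip in N (left out, the last holds). Time passes only in rows, so rows that repeat a pose let the fingers close. It gives the time, the measured TCP pose, the force, the opening and the grip force at its end, in the units of the state.
- ctrl.get_state(): the state, without advancing time (a new reading comes with each control period).
- ctrl.read_camera(name): name is "scene" or "top" or "wrist"; returns the picture (384x512x3 uint8, red, green, blue); there is no depth.
- ctrl.get_calibration(name): a dict with "fx", "fy", "cx", "cy" (pixels), "xyz" and "orientation" of the camera in the world; the wrist camera has in their place "hand_eye" (4x4, takes a point from camera to tool coordinates, whose origin is the TCP and whose axes are the flange's). Camera axes: x right, y up, looking along -z (the intrinsics and any distortion apply to the point x, -y, -z); pixel columns grow to the right and rows downward; lengths in m; the calibration is good to about 2 mm. A picture is of the moment at which its call begins: read the wrist's pose just before it. get_calibration takes no time and is no camera call.
- ctrl.sign_off(): hands the job in; it is judged then, once.
Trained networks look in the newest picture that a camera, given by its name, has taken for a name from the list of things; names that differ only in an ending like _2 or _b are one class to them, and where a whole thing is asked for, a point or a joint stands for the part that bears it (a point fixed in the world has none). Each returns a list of dicts, best first, with "p" (0 to 1); they miss things now and then, are a little off and sometimes report something else, mostly with a low value. They report only what shows in the picture. A call takes as long as a camera call. They do not tell look-alikes from the thing itself.
- ctrl.boxes_of(thing, camera): "xy" ([column, row] as shares, 0 to 1, of the picture: columns of its width, rows of its height, amid what is visible of it).
- ctrl.silhouettes(thing, camera): "pixels" (384x512 bool, what is visible of it) and "xy" ([column, row] as shares, 0 to 1, of the picture: columns of its width, rows of its height, amid what is visible of it).
The state is a dict: "time": time; "qpos": joint angles; "dq": joint speeds; "joint_efforts": joint torques, N m; "eef_pos": TCP position; "tcp_rot": TCP orientation; "contact_force": force on the tool from outside, world axes, zero at the start; "wrist_torque": the same for the moment, N m; "opening": opening from 0.0 (shut) to 1.0 (fully open); "finger_force": force on a finger pad.
Only numpy, scipy, OpenCV 4.12 (cv2) and the standard library are available. Lean on these libraries where they do the work, as an engineer would, in place of code of your own. Each camera call takes 0.05 s, during which the arm holds its last target. There are 200 camera calls.

## Working session

There is one attempt and no reset: what is moved stays moved. The work goes in short steps, Python scripts to look and compute and a tool call to move; the robot and the scene stay as the last step left them, time stands still between calls to the robot, and variables do not carry over. Pictures are saved under pics/ and viewed, at most 10 in all, crops included, and the job is handed in when it is done.

Besides the shell and the picture viewer there is one more tool, called after ">>>" by a JSON object that holds its "api" and its "payload". apply_moves: Moves the arm, as the interface text tells. Shifts and turns lie within -1 to 1; 1 stands for 0.8 m of shift or 45 degrees of turn. Its arguments: {"type":"object","properties":{"series":{"type":"array"},"jaw":{"type":"number"},"squeeze":{"type":"number"}},"required":["series"]}

```bash
mkdir -p pics; cat > h.py <<'E'
import numpy as np, cv2
from scipy.spatial.transform import Rotation as R
from plant import ctrl
def cam(name):
    c=ctrl.get_calibration(name)
    if 'hand_eye' in c:
        s=ctrl.get_state(); T=np.eye(4); T[:3,:3]=R.from_quat(s['tcp_rot']).as_matrix(); T[:3,3]=s['eef_pos']
        M=T@np.array(c['hand_eye'])
    else:
        M=np.eye(4); M[:3,:3]=R.from_quat(c['orientation']).as_matrix(); M[:3,3]=c['xyz']
    return c,M
def ray(c,M,px):
    d=c.get('distortion'); d=np.array(d,float) if d is not None else None
    K=np.array([[c['fx'],0,c['cx']],[0,c['fy'],c['cy']],[0,0,1.]])
    u=cv2.undistortPoints(np.array([[px]],float),K,d)[0,0]
    return M[:3,3], M[:3,:3]@np.array([u[0],-u[1],-1.])
def onz(c,M,px,z):
    o,d=ray(c,M,px); return o+d*(z-o[2])/d[2]
def proj(c,M,P):
    p=(np.atleast_2d(P)-M[:3,3])@M[:3,:3]
    d=c.get('distortion'); d=np.array(d,float) if d is not None else None
    K=np.array([[c['fx'],0,c['cx']],[0,c['fy'],c['cy']],[0,0,1.]])
    return cv2.projectPoints(p*[1,-1,-1],np.zeros(3),np.zeros(3),K,d)[0][:,0]
def save(im,f,s=1):
    cv2.imwrite('pics/'+f,cv2.resize(im[:,:,::-1],None,fx=s,fy=s,interpolation=cv2.INTER_CUBIC))
E
python3 - <<'E'
from h import *
for n in ('scene','top'):
    c,M=cam(n); im=ctrl.read_camera(n); save(im,n+'0.png',1.5); np.save(n+'0.npy',im); print(n,c)
    for t in ('key','key_bar','rack','board','slot','lower_slot','glue_jar','sanding_block','hammer'):
        print(t,[(np.round(np.array(b['xy'])*[512,384],1).tolist(),round(b['p'],2)) for b in ctrl.boxes_of(t,n)])
print(ctrl.get_calibration('wrist'),ctrl.get_state())
E
```

```text
scene {'fx': 421.2188349110214, 'fy': 421.2188349110214, 'cx': 253.42647200283312, 'cy': 189.61620097902068, 'xyz': array([1.21500594, 0.17826059, 1.17872961]), 'orientation': array([0.18962167, 0.20777412, 0.69356536, 0.66320481])}
key [([390.0, 200.6], 0.84), ([349.0, 170.9], 0.79), ([345.2, 212.4], 0.7), ([294.1, 222.5], 0.63), ([90.6, 199.1], 0.59)]
key_bar [([348.9, 170.0], 0.88), ([295.8, 223.8], 0.74), ([346.7, 209.5], 0.68), ([286.3, 261.3], 0.67), ([391.7, 200.1], 0.61)]
rack [([335.6, 222.4], 0.85), ([207.5, 165.6], 0.16)]
board [([88.0, 197.7], 0.96), ([336.3, 222.9], 0.7)]
slot [([92.7, 198.9], 0.77)]
lower_slot [([88.4, 198.6], 0.91)]
glue_jar [([272.8, 193.7], 0.66)]
sanding_block [([129.1, 154.3], 0.94)]
hammer [([203.5, 170.8], 0.67)]
top {'fx': 485.8502801355567, 'fy': 485.8502801355567, 'cx': 265.36146403917553, 'cy': 188.49518557467738, 'xyz': array([0.34666492, 0.10164762, 1.61727699]), 'orientation': array([-0.04393903,  0.04158545,  0.71534827, -0.69614428])}
key [([218.9, 162.2], 0.79), ([126.3, 191.0], 0.52), ([412.2, 159.7], 0.51), ([163.7, 222.9], 0.5), ([17
[... 863 characters left out ...]
time': 1.0, 'qpos': array([-1.28401846e+00,  2.86284029e-01,  1.57668695e+00,  2.61519802e-05,
        1.27864568e+00, -1.49999350e-01]), 'dq': array([-0.0014257 , -0.00019466,  0.00130281,  0.00023574, -0.00131232,
        0.00060657]), 'joint_efforts': array([ 2.16175149e-04, -4.05974543e+01, -2.92946523e+01, -1.23669211e-04,
        5.78696636e-04,  4.54584892e-06]), 'eef_pos': array([ 0.28556677, -0.61159796,  0.2503426 ]), 'tcp_rot': array([ 9.76248651e-01,  2.16653110e-01,  1.16724552e-05, -1.28293000e-05]), 'contact_force': array([ 0.40901544, -0.0611408 , -0.10432594]), 'wrist_torque': array([ 0.0117852 , -0.02308404,  0.02966297]), 'finger_force': 0.0, 'opening': 1.0024190821776005}
```

View pics/scene0.png

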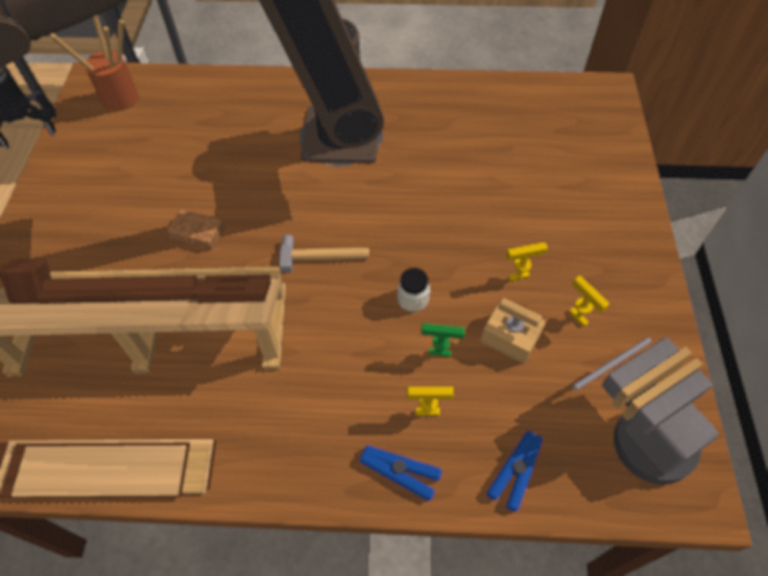

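View pics/top0.png

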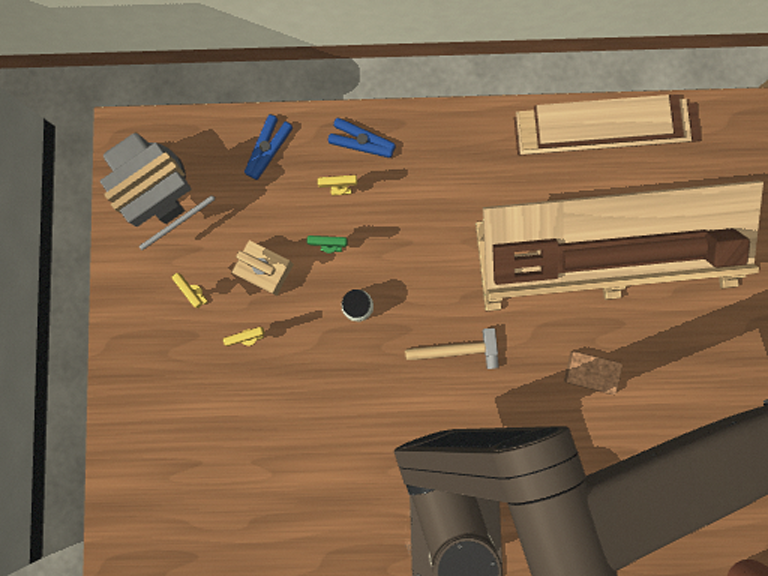

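The scene shows the wooden rack with the key at (342,215) px. The look-alikes are yellow at (352,173), (392,198) and (287,265), and green at (294,224). In top, the rack is at (173,177), yellow at (125,193), (162,224) and (225,123), green at (218,162), and the slots at (351,168) upper and (351,178) lower. I choose the one in the rack and will check it in a close crop.

```bash
python3 - <<'E'
from h import *
t=np.load('top0.npy'); s=np.load('scene0.npy')
f=lambda im,x,y:cv2.resize(im[y:y+46,x:x+64],None,fx=6.2,fy=6.2,interpolation=cv2.INTER_CUBIC)
a=np.vstack([np.hstack([f(t,141,155),f(t,320,150)]),np.hstack([f(s,310,194),f(s,130,170)])])
save(a,'crop.png')
E
```

```text
(no output)
```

View pics/crop.png

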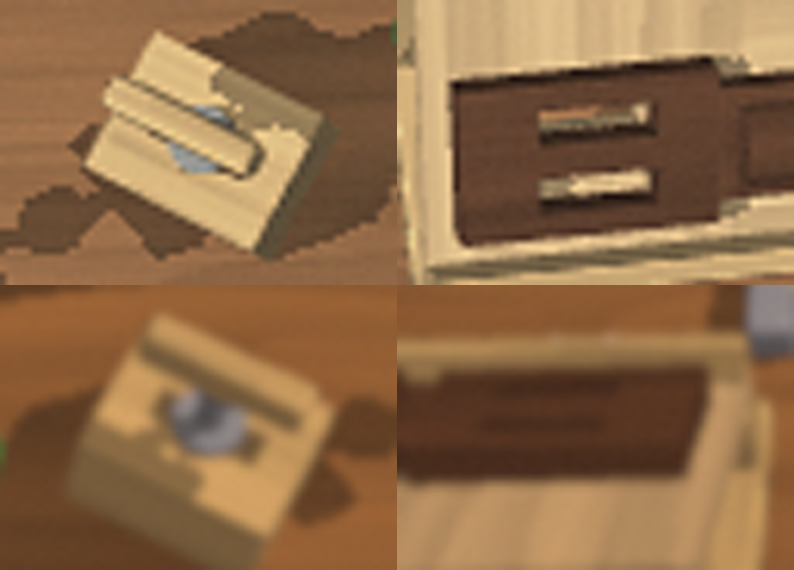

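```bash
python3 - <<'E'
from h import *
t,T=cam('top'); s,S=cam('scene')
np.set_printoptions(precision=4,suppress=True)
q=lambda x,y,ox,oy:(ox+x/6.2-.4,oy+y/6.2-.4)
a=onz(t,T,q(110,93,141,155),.118);b=onz(t,T,q(254,162,141,155),.118)
print('bar',a,b,(a+b)/2,np.linalg.norm(a-b),np.degrees(np.arctan2(*(a-b)[[1,0]])))
print('collar top',onz(t,T,q(204,140,141,155),.062),'scene',onz(s,S,q(210,415-285,310,194),.06))
u=onz(t,T,q(200,118,320,150),.15);l=onz(t,T,q(198,186,320,150),.132)
print('slots',u,l,np.linalg.norm(u-l))
a=onz(t,T,q(142,123,320,150),.15);b=onz(t,T,q(255,114,320,150),.15)
print('slot dir',np.degrees(np.arctan2(*(a-b)[[1,0]])))
a=onz(t,T,q(55,82,320,150),.15+.0115);b=onz(t,T,q(320,57,320,150),.15+.0115)
print('head edge',a,b,np.linalg.norm(a-b),np.degrees(np.arctan2(*(a-b)[[1,0]])))
a=onz(t,T,q(65,244,320,150),.15-.0295);print('low edge',a)
print('scene proj u',proj(s,S,u))
print('jar',onz(t,T,(237,203),.08))
E
```

```text
bar [0.5978 0.4371 0.118 ] [0.5606 0.3646 0.118 ] [0.5792 0.4009 0.118 ] 0.08140995732158683 62.860159858375454
collar top [0.5809 0.4005 0.062 ] scene [0.5778 0.4065 0.06  ]
slots [ 0.579  -0.1616  0.15  ] [ 0.5477 -0.1622  0.132 ] 0.036137607915409486
slot dir 93.01814433483237
head edge [ 0.597  -0.0895  0.1615] [ 0.6058 -0.2198  0.1615] 0.13053018999628158 93.86775206104718
low edge [ 0.5218 -0.0964  0.1205]
scene proj u [[151.3909 192.6174]]
jar [0.4898 0.1956 0.08  ]
```

>>> {"api": "apply_moves", "payload": {"series": [[0,0,0.09,0,0,0],[0.34,0.565,0.09,0,0,0.84],[0.34,0.565,0.09,0,0,0.84],[0.34,0.565,0.09,0,0,0.84],[0.34,0.565,0.09,0,0,0.84],[0.34,0.565,0.09,0,0,0.84],[0.34,0.565,0.09,0,0,0.84],[0.34,0.565,0.09,0,0,0.84],[0.34,0.565,0.09,0,0,0.84],[0.34,0.565,0.09,0,0,0.84],[0.34,0.565,0.09,0,0,0.84],[0.34,0.565,0.09,0,0,0.84],[0.34,0.565,0.09,0,0,0.84],[0.34,0.565,0.09,0,0,0.84]], "jaw": 1, "squeeze": 60}}

```text
time: 2.75
eef_pos: [0.5572, -0.1606, 0.3223]
tcp_rot: [0.854, 0.52, -0.0, 0.0]
contact_force: [0.3, 0.3, -0.1]
opening: 1.002
finger_force: 0.0
```

```bash
python3 - <<'E'
from h import *
np.set_printoptions(precision=4,suppress=True)
c,M=cam('wrist'); st=ctrl.get_state(); im=ctrl.read_camera('wrist'); np.savez('w1.npz',im=im,M=M)
print(st['time'],st['eef_pos'],R.from_quat(st['tcp_rot']).as_matrix(),np.degrees(st['qpos']))
# board frame guess drawn
y=np.radians(93.5); by=np.array([np.cos(y),np.sin(y),0]); h=np.array([np.sin(y),-np.cos(y),0])
bx=h*np.cos(np.pi/6)+[0,0,.5]; o=np.array([.580,-.1612,.15])
P=[o+a*bx+b*by for a,b in((.009,.029),(.009,-.029),(-.009,-.029),(-.009,.029),(.023,.07),(.023,-.06),(-.059,-.06),(-.059,.07))]
p=proj(c,M,P); print(p)
for t in('slot','lower_slot'): print(t,[(np.array(b['xy'])*[512,384],b['p']) for b in ctrl.boxes_of(t,'wrist')])
save(im,'w1.png',1.5)
E
```

```text
2.75 [ 0.5572 -0.1606  0.3223] [[ 0.4582  0.8888 -0.0001]
 [ 0.8888 -0.4582 -0.0001]
 [-0.0001 -0.     -1.    ]] [-26.0989   1.7099  99.3953  -0.0045  78.8963   1.1731]
[[268.0188 140.8025]
 [295.0235 187.5163]
 [281.6847 192.3957]
 [255.0735 147.5847]
 [257.8893  98.2006]
 [319.6943 207.5641]
 [261.8922 224.6057]
 [204.3119 133.6502]]
slot [(array([308.0192, 183.5136]), 0.93)]
lower_slot [(array([310.6816, 185.5872]), 0.56)]
```

View pics/w1.png

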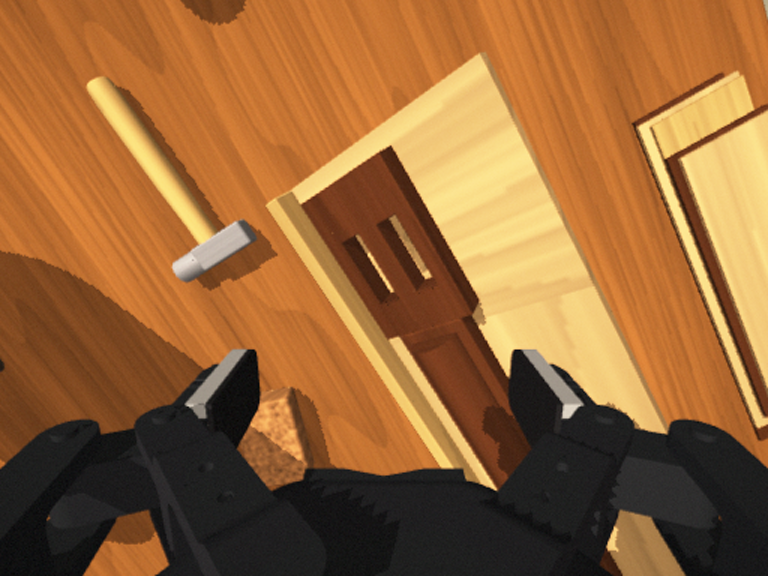

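The wrist view shows the headstock at (207–320, 98–225) px, with the upper slot's centre near (270,166) and the lower near (246,180). My guess projects well; I'll refine it with a fit to the corners.

```bash
python3 - <<'E'
from h import *
im=np.load('w1.npz')['im']; c=im[90:230,195:330]; save(c,'w1c.png',4.2)
E
```

```text
(no output)
```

View pics/w1c.png

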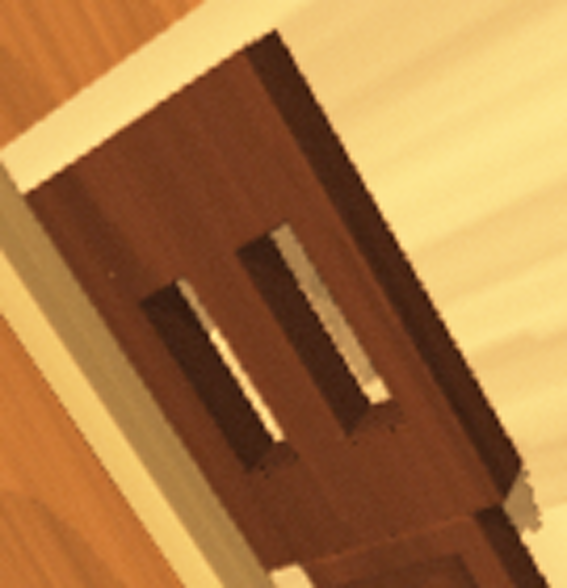

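```bash
python3 - <<'E'
from h import *
from scipy.optimize import least_squares
np.set_printoptions(precision=4,suppress=True)
c=ctrl.get_calibration('wrist'); M=np.load('w1.npz')['M']
crop=np.array([(237,250),(290,223),(403,408),(347,437),(245,52),(503,500),(25,192)],float)
px=crop/4.2+[194.6,89.6]
ab=[(-.009,.029),(.009,.029),(.009,-.029),(-.009,-.029),(.023,.07),(.023,-.06),(-.059,.07)]
def pts(v):
    y=np.radians(v[2]); by=np.array([np.cos(y),np.sin(y),0]); h=np.array([np.sin(y),-np.cos(y),0])
    bx=h*np.cos(np.pi/6)+[0,0,.5]; return [np.array([v[0],v[1],.15])+a*bx+b*by for a,b in ab]
f=lambda v:(proj(c,M,pts(v))-px).ravel()
r=least_squares(f,[.58,-.161,93.5],x_scale=[.01,.01,1]); print(r.x); print(r.fun.reshape(-1,2))
E
```

```text
[ 0.575  -0.1605 93.6964]
[[-0.439   0.0787]
 [-0.3274 -0.2483]
 [ 0.0973  2.1866]
 [ 0.2847  0.1452]
 [-0.1783 -1.9196]
 [ 0.9733  0.229 ]
 [-0.3905  0.0454]]
```

>>> {"api": "apply_moves", "payload": {"series": [[0.029,0.702,0,0,0,0],[0.029,0.702,0,0,0,0],[0.029,0.702,0,0,0,0],[0.029,0.702,0,0,0,0],[0.029,0.702,0,0,0,0],[0.029,0.702,0,0,0,0],[0.029,0.702,-0.125,0,0,0],[0.029,0.702,-0.125,0,0,0],[0.029,0.702,-0.125,0,0,0],[0.029,0.702,-0.125,0,0,0],[0.029,0.702,-0.125,0,0,0],[0.029,0.702,-0.125,0,0,0],[0.029,0.702,-0.125,0,0,0],[0.029,0.702,-0.125,0,0,0]]}}

```text
time: 4.65
eef_pos: [0.5815, 0.401, 0.2237]
tcp_rot: [0.854, 0.521, 0.001, 0.0]
contact_force: [1.5, -0.3, -0.1]
opening: 0.999
finger_force: 0.0
```

```bash
python3 - <<'E'
from h import *
np.set_printoptions(precision=4,suppress=True)
c,M=cam('wrist'); st=ctrl.get_state(); im=ctrl.read_camera('wrist'); np.savez('w2.npz',im=im,M=M)
print(st['time'],st['eef_pos'],np.degrees(st['qpos']))
for b in ctrl.silhouettes('key_bar','wrist')[:2]:
    m=b['pixels'].astype(np.uint8); r=cv2.minAreaRect(np.argwhere(m)[:,::-1].astype(np.float32)); print(b['p'],np.array(b['xy'])*[512,384],r,onz(c,M,r[0],.118))
o=np.array([.580,.401,0]); y=np.radians(62.9); by=np.array([np.cos(y),np.sin(y),0]); bx=np.array([by[1],-by[0],0])
print(proj(c,M,[o+a*bx+b*by+[0,0,.118] for a,b in((.009,.042),(.009,-.042),(-.009,-.042),(-.009,.042))]))
save(im,'w2.png',1.5)
E
```

```text
4.65 [0.5815 0.401  0.2237] [26.3811 21.3716 86.879  -0.0054 71.6466 53.6437]
0.78 [121.8048  67.584 ] ((131.37777709960938, 63.29193878173828), (68.04556274414062, 110.61994934082031), 16.771224975585938) [0.5447 0.5354 0.118 ]
0.71 [335.3088 260.0832] ((335.8081359863281, 268.2486572265625), (68.18812561035156, 15.19143295288086), 73.41265869140625) [0.6141 0.3038 0.118 ]
[[265.181  144.7853]
 [264.6774 239.5742]
 [244.5272 239.6449]
 [243.0869 144.8647]]
```

View pics/w2.png

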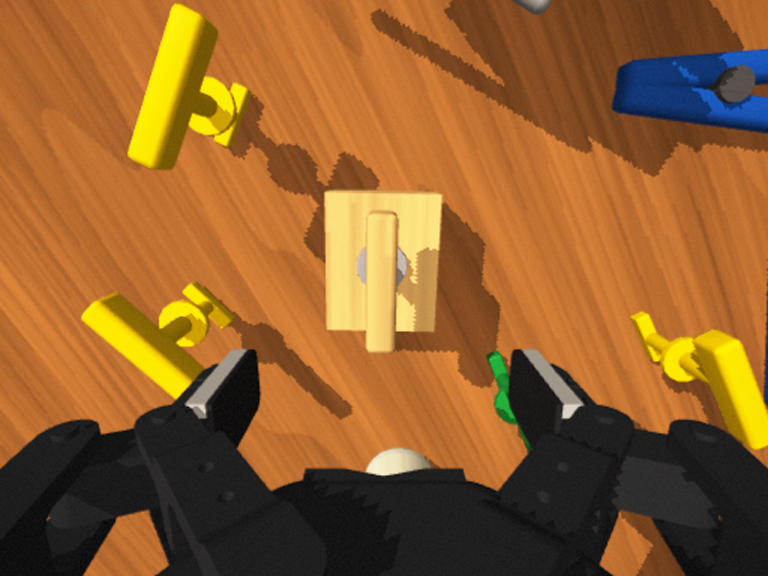

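The wrist view shows the wooden bar centred in the rack at (254,188) px, within 3 mm of my estimate. The look-alikes stay 70 mm or more to the side. I'll half close the jaw, descend, grip and lift.

>>> {"api": "apply_moves", "payload": {"series": [[0,0.001,-0.04,0,0,0],[0,0.002,-0.08,0,0,0],[0,0.002,-0.11,0,0,0],[0,0.002,-0.135,0,0,0],[0,0.002,-0.147,0,0,0],[0,0.002,-0.147,0,0,0],[0,0.002,-0.147,0,0,0]], "jaw": 0.55}}

```text
time: 5.62
eef_pos: [0.5815, 0.404, 0.1061]
tcp_rot: [0.853, 0.521, 0.001, 0.0]
contact_force: [-0.4, -1.5, -0.1]
opening: 0.551
finger_force: 0.0
```

>>> {"api": "apply_moves", "payload": {"series": [[0,0,0,0,0,0],[0,0,0,0,0,0],[0,0,0,0,0,0],[0,0,0,0,0,0],[0,0,0,0,0,0],[0,0,0,0,0,0]], "jaw": 0, "squeeze": 80}}

```text
time: 6.38
eef_pos: [0.5815, 0.4039, 0.106]
tcp_rot: [0.853, 0.521, 0.001, 0.0]
contact_force: [-0.6, 0.0, 5.6]
opening: 0.196
finger_force: 78.9
```

>>> {"api": "apply_moves", "payload": {"series": [[0,0,0.05,0,0,0],[0,0,0.1,0,0,0],[0,0,0.18,0,0,0],[0,0,0.25,0,0,0],[0,0,0.28,0,0,0],[0,0,0.28,0,0,0]]}}

```text
time: 7.12
eef_pos: [0.5811, 0.4038, 0.3302]
tcp_rot: [0.853, 0.521, 0.001, 0.0]
contact_force: [0.0, 1.0, -2.8]
opening: 0.2
finger_force: 78.6
```

```bash
cat >> h.py <<'E'
def board(o=(.577,-.161,.15),yaw=93.65):
    y=np.radians(yaw); by=np.array([np.cos(y),np.sin(y),0]); h=np.array([np.sin(y),-np.cos(y),0])
    bx=h*np.cos(np.pi/6)+[0,0,.5]; return np.array(o),bx,by,np.cross(bx,by)
def move(p,Rt):
    s=ctrl.get_state(); print('t',s['time'],'q',np.degrees(s['qpos']).round(1),'F',s['contact_force'].round(1))
    rv=(Rt*R.from_quat(s['tcp_rot']).inv()).as_rotvec(degrees=True)/45
    print('shift',((p-s['eef_pos'])/.8).round(4),'turn',rv.round(4))
def tool(b,q=0):
    o,bx,by,bz=b; Rt=R.from_matrix(np.c_[by,np.cross(-bz,by),-bz]); return R.from_rotvec(np.radians(q)*bz)*Rt
E
python3 - <<'E'
from h import *
b=board(); print(b); move(b[0]+.130*b[3],tool(b))
E
```

```text
(array([ 0.577, -0.161,  0.15 ]), array([0.86426872, 0.05513242, 0.5       ]), array([-0.06366144,  0.99797155,  0.        ]), array([-0.49898578, -0.03183072,  0.8660254 ]))
t 7.125 q [26.6 17.9 80.3 -0.  81.7 53.8] F [ 0.   1.  -2.8]
shift [-0.0862 -0.7112 -0.0845] turn [-0.1399 -0.6577  0.6683]
```

>>> {"api": "apply_moves", "payload": {"series": [[-0.086,-0.711,0,0,0,0],[-0.086,-0.711,0,0,0,0],[-0.086,-0.711,0,-0.14,-0.658,0.668],[-0.086,-0.711,0,-0.14,-0.658,0.668],[-0.086,-0.711,0,-0.14,-0.658,0.668],[-0.086,-0.711,0,-0.14,-0.658,0.668],[-0.086,-0.711,0,-0.14,-0.658,0.668],[-0.086,-0.711,0,-0.14,-0.658,0.668],[-0.086,-0.711,0,-0.14,-0.658,0.668],[-0.086,-0.711,0,-0.14,-0.658,0.668],[-0.086,-0.711,0,-0.14,-0.658,0.668],[-0.086,-0.711,-0.04,-0.14,-0.658,0.668],[-0.086,-0.711,-0.0845,-0.14,-0.658,0.668],[-0.086,-0.711,-0.0845,-0.14,-0.658,0.668],[-0.086,-0.711,-0.0845,-0.14,-0.658,0.668],[-0.086,-0.711,-0.0845,-0.14,-0.658,0.668]]}}

```text
time: 9.12
eef_pos: [0.5128, -0.1653, 0.2632]
tcp_rot: [0.661, 0.704, 0.188, 0.179]
contact_force: [1.2, -0.1, -1.6]
opening: 0.199
finger_force: 78.8
```

```bash
python3 - <<'E'
from h import *
np.set_printoptions(precision=4,suppress=True)
b=board(); move(b[0]+.130*b[3],tool(b))
c,M=cam('wrist'); st=ctrl.get_state(); im=ctrl.read_camera('wrist'); np.savez('w3.npz',im=im,M=M)
o,bx,by,bz=b
print(proj(c,M,[o+i*bx+j*by for i,j in((-.009,.029),(.009,.029),(.009,-.029),(-.009,-.029),(.023,.07),(-.059,.07))]))
c2,M2=cam('top'); t=ctrl.read_camera('top'); np.save('t3.npy',t)
Rt=R.from_quat(st['tcp_rot']); k=st['eef_pos']
print('head corners (top)',proj(c2,M2,[k+Rt.apply([j,i,.099-.006]) for i,j in((-.006,.023),(.006,.023),(.006,-.023),(-.006,-.023))]))
print('slot (top)',proj(c2,M2,[o+i*bx+j*by for i,j in((-.009,.029),(.009,.029),(.009,-.029),(-.009,-.029))]))
s=ctrl.read_camera('scene'); np.save('s3.npy',s)
u=np.zeros((576,768,3),np.uint8)
u[:,:]=0
u[:300,:768]=cv2.resize(im[60:210,80:464],(768,300))
f=lambda a,x,y:cv2.resize(a[y:y+46,x:x+64],(384,276),interpolation=cv2.INTER_CUBIC)
u[300:,:384]=f(t,325,145); u[300:,384:]=f(s,125,165)
save(u,'w3.png')
E
```

```text
t 9.125 q [-36.8 -14.8 123.8  24.9  49.9 -53.2] F [ 1.2 -0.1 -1.6]
shift [-0.0008  0.0002 -0.0007] turn [0.0049 0.0016 0.0012]
[[246.0633 154.8747]
 [265.8072 154.8814]
 [265.2042 214.7273]
 [246.5903 214.7237]
 [282.323  108.0039]
 [188.3363 107.9612]]
head corners (top) [[346.7742 175.9306]
 [346.7094 172.199 ]
 [362.0864 170.8107]
 [362.1013 174.5467]]
slot (top) [[342.2877 172.8776]
 [342.1767 167.3886]
 [361.1131 165.6725]
 [361.1344 171.1683]]
```

View pics/w3.png

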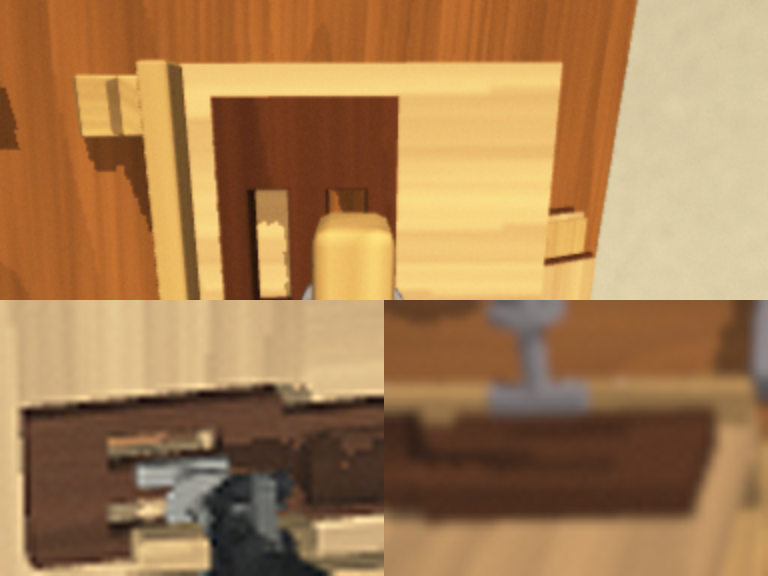

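The wrist view puts the slot at cols 243–263, about 2 px down-slope of prediction, while top hints the opposite. I'll go 7 mm above the face, where the head-to-slot offset no longer depends on calibration.

>>> {"api": "apply_moves", "payload": {"series": [[0.005,0,-0.009,0,0,0],[0.01,0,-0.018,0,0,0],[0.015,0.001,-0.026,0,0,0],[0.015,0.001,-0.026,0,0,0],[0.015,0.001,-0.026,0,0,0]]}}

```text
time: 9.9
eef_pos: [0.5241, -0.1644, 0.2403]
tcp_rot: [0.661, 0.704, 0.187, 0.177]
contact_force: [-0.8, 0.4, -2.3]
opening: 0.197
finger_force: 78.6
```

```bash
python3 - <<'E'
from h import *
np.set_printoptions(precision=2,suppress=True)
b=board(); o,bx,by,bz=b; st=ctrl.get_state(); Rt=R.from_quat(st['tcp_rot']); k=st['eef_pos']
print(st['time'],st['contact_force'],[(k-o)@v*1e3 for v in(bx,by,bz)])
t=ctrl.read_camera('top'); s=ctrl.read_camera('scene'); t0=np.load('top0.npy'); s0=np.load('scene0.npy')
f=lambda a,x,y:np.clip(cv2.resize(a[y:y+34,x:x+46],(390,288),interpolation=cv2.INTER_CUBIC)*1.6,0,255).astype(np.uint8)
save(np.vstack([np.hstack([f(t,332,152),f(s,130,168)]),np.hstack([f(t0,332,152),f(s0,130,168)])]),'p4.png')
box=[k+Rt.apply([j,i,z]) for z in(.087,.099) for i,j in((-.006,.023),(.006,.023),(.006,-.023),(-.006,-.023))]
sl=[o+i*bx+j*by for i,j in((-.009,.029),(.009,.029),(.009,-.029),(-.009,-.029))]
for n,x,y in(('top',332,152),('scene',130,168)):
    c,M=cam(n); g=lambda P:(proj(c,M,P)+.5-[x,y])*8.47
    print(n,'headbox\n',g(box),'\nslot\n',g(sl))
E
```

```text
9.9 [-0.84  0.42 -2.31] [np.float64(-0.8036467722770391), np.float64(-0.007027670963168502), np.float64(104.70625856578548)]
top headbox
 [[117.77 191.92]
 [117.22 160.63]
 [245.77 149.13]
 [245.9  180.45]
 [111.43 179.87]
 [110.86 148.78]
 [238.45 137.36]
 [238.61 168.49]] 
slot
 [[ 91.37 181.07]
 [ 90.43 134.58]
 [250.82 120.04]
 [251.   166.59]]
scene headbox
 [[252.45 151.43]
 [245.66 167.41]
 [110.04 169.78]
 [118.01 153.78]
 [256.61 182.6 ]
 [249.89 198.78]
 [114.88 201.14]
 [122.77 184.94]] 
slot
 [[277.79 194.12]
 [267.99 218.49]
 [ 97.67 221.83]
 [109.69 197.42]]
```

View pics/p4.png

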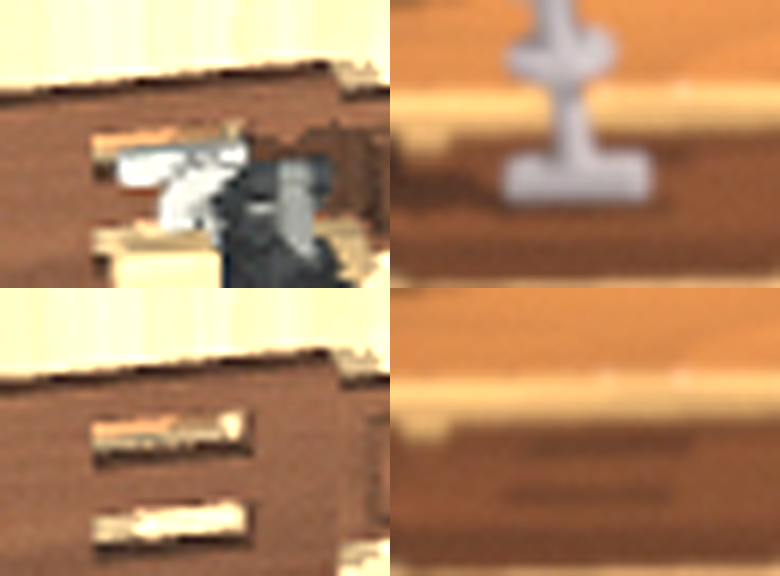

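Top and scene both agree with the model. The head is at top crop (117–246, 148–190) over the slot at (92–250, 124–178). Centring is within about 1–2 mm, so I'll enter slowly and watch the force.

>>> {"api": "apply_moves", "payload": {"series": [[0.003,0,-0.0054,0,0,0],[0.0062,0.0004,-0.0108,0,0,0],[0.0075,0.0005,-0.013,0,0,0],[0.0075,0.0005,-0.013,0,0,0]]}}

```text
time: 10.5
eef_pos: [0.53, -0.1639, 0.2295]
tcp_rot: [0.661, 0.704, 0.187, 0.177]
contact_force: [-0.3, -0.4, -3.0]
opening: 0.196
finger_force: 78.7
```

```bash
cat > st.py <<'E'
from h import *
np.set_printoptions(precision=2,suppress=True)
o,bx,by,bz=board(); st=ctrl.get_state(); k=st['eef_pos']; A=np.array([bx,by,bz]); Rt=R.from_quat(st['tcp_rot'])
print(st['time'],'Fb',A@st['contact_force'],'Tb',A@st['wrist_torque'],'pos b',A@(k-o)*1e3,'open',st['opening'],st['finger_force'],'axes in b\n',A@Rt.as_matrix(),np.degrees(st['qpos']))
E
python3 st.py
```

```text
10.5 Fb [-1.81 -0.38 -2.46] Tb [-0.02  0.52  0.03] pos b [-1.05  0.13 92.45] open 0.19644965331352696 78.67219805717468 axes in b
 [[ 0.  1. -0.]
 [ 1. -0. -0.]
 [-0. -0. -1.]] [-35.33 -10.31 123.78  25.96  45.43 -53.87]
```

>>> {"api": "apply_moves", "payload": {"series": [[0.0047,0.0003,-0.0081,0,0,0],[0.0094,0.0006,-0.0162,0,0,0],[0.014,0.0009,-0.0244,0,0,0],[0.0187,0.0012,-0.0325,0,0,0],[0.0218,0.0014,-0.038,0,0,0],[0.0218,0.0014,-0.038,0,0,0]]}}

```text
time: 11.25
eef_pos: [0.5473, -0.1627, 0.1988]
tcp_rot: [0.661, 0.704, 0.187, 0.177]
contact_force: [-0.2, 0.5, -3.0]
opening: 0.193
finger_force: 78.9
```

```bash
python3 st.py
```

```text
11.25 Fb [-1.63  0.51 -2.52] Tb [0.11 0.52 0.03] pos b [-1.36  0.19 57.09] open 0.19286149539294745 78.9263927936554 axes in b
 [[ 0.  1. -0.]
 [ 1. -0. -0.]
 [-0. -0. -1.]] [-33.93  -5.76 123.26  27.26  41.3  -54.83]
```

>>> {"api": "apply_moves", "payload": {"series": [[0.0015,0.0001,-0.0027,0,0,0],[0.003,0.0002,-0.0054,0,0,0],[0.0041,0.0003,-0.007,0,0,0],[0.0041,0.0003,-0.007,0,0,0],[0.0041,0.0003,-0.007,0,0,0]]}}

```text
time: 11.88
eef_pos: [0.5507, -0.1628, 0.194]
tcp_rot: [0.661, 0.704, 0.187, 0.178]
contact_force: [-0.6, 0.6, -2.5]
opening: 0.201
finger_force: 78.9
```

```bash
python3 st.py
```

```text
11.875 Fb [-1.78  0.63 -1.88] Tb [-0.01  0.46  0.02] pos b [-0.76 -0.09 51.3 ] open 0.2010850607998292 78.94571185112 axes in b
 [[ 0.  1. -0.]
 [ 1. -0. -0.]
 [-0. -0. -1.]] [-33.69  -4.98 123.1   27.52  40.56 -55.03]
```

>>> {"api": "apply_moves", "payload": {"series": [[0.0003,0,-0.0005,0,0,0],[0.0006,0,-0.0011,0,0,0],[0.0008,0,-0.0014,0,0,0],[0.0008,0,-0.0014,0,0,0]]}}

```text
time: 12.38
eef_pos: [0.5511, -0.1628, 0.1937]
tcp_rot: [0.661, 0.705, 0.187, 0.177]
contact_force: [-7.7, -0.5, 4.5]
opening: 0.192
finger_force: 80.4
```

```bash
python3 st.py
```

```text
12.375 Fb [-4.42  0.    7.75] Tb [ 0.18  0.99 -0.  ] pos b [-0.63 -0.17 50.85] open 0.19179870618917633 80.3888189792633 axes in b
 [[-0.  1. -0.]
 [ 1.  0. -0.]
 [-0. -0. -1.]] [-33.67  -4.88 123.04  27.5   40.56 -55.08]
```

Collar seated: about 10 N contact at the expected depth. Now the quarter turn, in two halves.

>>> {"api": "apply_moves", "payload": {"series": [[0,0,0,0.1,0.0064,-0.173],[0,0,0,0.2,0.0127,-0.346],[0,0,0,0.3,0.019,-0.52],[0,0,0,0.4,0.0254,-0.693],[0,0,0,0.499,0.0318,-0.866],[0,0,0,0.499,0.0318,-0.866]]}}

```text
time: 13.12
eef_pos: [0.5518, -0.1622, 0.1941]
tcp_rot: [0.88, 0.398, 0.242, 0.091]
contact_force: [-4.9, 2.7, 4.0]
opening: 0.199
finger_force: 80.0
```

```bash
python3 st.py
```

```text
13.125 Fb [-2.06  2.96  5.82] Tb [ 0.62  0.49 -0.02] pos b [ 0.18  0.4  50.85] open 0.19880095253617736 79.98855829238892 axes in b
 [[ 0.71  0.71 -0.  ]
 [ 0.71 -0.71  0.  ]
 [-0.   -0.   -1.  ]] [-33.64  -4.83 122.95  27.65  40.69 -10.11]
```

>>> {"api": "apply_moves", "payload": {"series": [[0,0,0,0.1,0.0064,-0.173],[0,0,0,0.2,0.0127,-0.346],[0,0,0,0.3,0.019,-0.52],[0,0,0,0.4,0.0254,-0.693],[0,0,0,0.499,0.0318,-0.866],[0,0,0,0.499,0.0318,-0.866],[0,0,0,0.499,0.0318,-0.866]]}}

```text
time: 14.0
eef_pos: [0.5519, -0.1627, 0.1942]
tcp_rot: [0.965, 0.033, 0.259, -0.008]
contact_force: [-4.3, 2.7, 5.4]
opening: 0.195
finger_force: 80.1
```

```bash
python3 st.py
```

```text
14.0 Fb [-0.92  2.96  6.71] Tb [ 0.58  0.37 -0.07] pos b [ 0.33 -0.14 50.84] open 0.1948093684716217 80.11741518974304 axes in b
 [[ 1.  0. -0.]
 [ 0. -1.  0.]
 [-0. -0. -1.]] [-33.71  -4.79 122.92  27.8   40.71  34.52]
```

>>> {"api": "apply_moves", "payload": {"series": [[0,0,0,0,0,0],[0,0,0,0,0,0],[0,0,0,0,0,0],[0,0,0,0,0,0],[0,0,0,0,0,0]], "jaw": 0.6}}

```text
time: 14.62
eef_pos: [0.5513, -0.1627, 0.1927]
tcp_rot: [0.966, 0.031, 0.258, -0.009]
contact_force: [0.4, 0.4, -0.1]
opening: 0.602
finger_force: 0.0
```

>>> {"api": "apply_moves", "payload": {"series": [[-0.0062,-0.0004,0.0108,0,0,0],[-0.0187,-0.0012,0.0325,0,0,0],[-0.0374,-0.0024,0.065,0,0,0],[-0.06,-0.0038,0.104,0,0,0],[-0.0749,-0.0048,0.13,0,0,0],[-0.0749,-0.0048,0.13,0,0,0],[-0.0749,-0.0048,0.13,0,0,0]]}}

```text
time: 15.5
eef_pos: [0.4912, -0.1663, 0.296]
tcp_rot: [0.966, 0.031, 0.257, -0.009]
contact_force: [-0.6, 0.3, 0.3]
opening: 0.598
finger_force: 0.0
```

```bash
python3 - <<'E'
from h import *
im=ctrl.read_camera('wrist'); s=ctrl.read_camera('scene'); t=ctrl.read_camera('top'); print(ctrl.get_state()['time'])
u=np.zeros((576,768,3),np.uint8); f=lambda a,x,y,w,h,W,H:cv2.resize(a[y:y+h,x:x+w],(W,H),interpolation=cv2.INTER_CUBIC)
u[:300]=f(im,80,90,384,150,768,300); u[300:,:384]=f(t,310,140,80,57,384,276); u[300:,384:]=f(s,110,155,80,57,384,276)
save(u,'end.png')
E
```

```text
15.65
```

View pics/end.png

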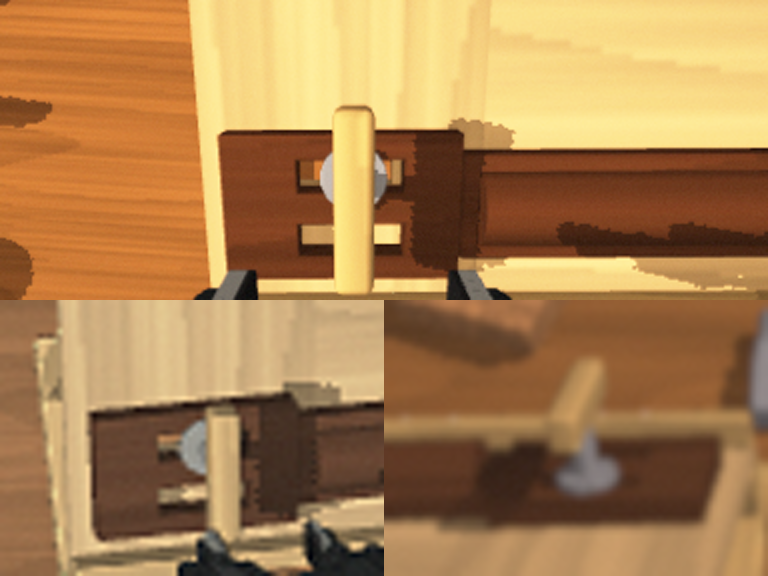

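The wrist view shows the collar seated over the upper slot at crop (353,178), with the bar square across it. The key is free-standing and the gripper is well clear, so I'm handing in.

```bash
python3 -c "
from plant import ctrl
print(ctrl.sign_off())"
```

```text
the job is handed in; nothing more can be done
None
```

The T-key is locked in the upper headstock slot: collar seated, turned a quarter turn, released and the gripper withdrawn; I handed the job in at about 15.7 s on the robot's clock, and the system gave no verdict.

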